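# Fit the nested lids on the sugar shaker, then lift the cap alone and hold it

## Task

Get the sugar shaker ready for dusting: take the lid set off the pot holder by the orange rim of its sieve lid, with the white cap still riding on it, and lower it gently onto the tin until it sits fully home in the mouth. Let go, then take the cap alone by its black knob, lift it straight off without disturbing the sieve lid or shifting the tin, and finish still holding the cap level, a hand's breadth straight above the shaker. The parts are thin, so use a light grip and do not press down hard, and leave everything else on the ledge as it is.

Things in the scene. Friction and masses are not known exactly. Their poses are not given: they have to be found in the camera images.
- shaker_mouth (a point): Centre of the open mouth of the shaker tin, level with its rim, 80 mm above the tin's underside. The tin: a loose, upright, plain round steel can (0.26 kg) standing on the ledge, 57 mm outside diameter, 80 mm tall, bore 52 mm. z axis up.
- lid_band (a point): Centre of the sieve lid's orange rim (64 mm diameter, 16 mm tall). Below the rim a steel plug, 10 mm long, 47 mm across, 40 at its foot, fits loosely in the tin; above it a collar, 48 mm across, 8 tall, under the cap. Starts upright on the pot holder, this point 18 mm above it; home, it is 8 mm above the mouth, rim on rim. 70 g, loose, z up. Dents at a grip over 40 N or pressed down over 25 N.
- cap_knob (a point): Centre of the black knob (18 mm diameter, 12 tall, 13 mm thick neck of 4 mm below it) of the white dust cap. Cap: inverted cup, 55 mm diameter, 12 mm tall; its flat top is 10 mm below this point. It rests loosely, not latched, on the orange rim, over the sieve lid's collar (1.5 mm play, 8 mm overlap); this point is then 30 mm above the rim's centre. 40 g, loose, z axis up.
- pot_holder: Grey hard-silicone pot holder, 150 x 150 x 8 mm, lying flat and fixed; the lid set stands on it, near its middle. Origin at the centre of its underside, z up.
- cutlery_holder: Bystander, fixed: white plastic cutlery holder with a blue sliding door on the side towards the robot, 120 x 220 x 140 mm, with cutlery standing up to 210 mm. Origin at the centre of its underside.
- door_pull (a point): White finger pull of the cutlery holder's blue sliding door, which slides sideways; leave it as it is. The point is the pull's centre, 62 mm above the ledge.
- teacup: Bystander, loose: white ceramic teacup with a handle, 88 mm across, 56 mm tall. Origin at the centre of its underside.
- pan_lid: Bystander, loose: round aluminium saucepan lid with a black knob, 180 mm diameter, 43 mm tall. Origin at the centre of its underside.
- stir_stick: Bystander, loose: wooden stirring stick lying flat, 210 mm long, 11 mm wide (22 mm at its round end), 6 mm thick. Origin at the middle of its length, underside; x axis along it.
- soap: Bystander, loose: green plastic soap bottle, 60 mm diameter, 190 mm tall. Origin at the centre of its underside.
- bowl: Bystander, loose: blue ceramic bowl, 130 mm across, 50 mm tall. Origin at the centre of its underside.
Not all that is in view belongs to the job. Of the things shaped like the part that bears cap_knob, the white one is meant.

How it is judged:
By the outcome, as a careful person would: the job done as asked, in the order asked, and still so for the second after the job is handed in, while the arm keeps its last pose, push and grip.
It also fails if it takes over 59 s, if anything falls off the work surface, if the arm or the gripper's body presses on something with over 40 N, if the wrist force passes 120 N, or if a joint passes its speed limit or range.

## Robot

A 6-joint arm with a two-finger parallel gripper is mounted at the origin on the work surface. World frame = base frame: x ahead of the robot, y to its left, z up, the work surface at z = 0. Lengths are in mm, angles in rad, forces in N, time in s.
With the tool pointing down it reaches from about 350 to 775 mm from the base axis. Payload 7.3 kg.
Tool frame: the origin (TCP) lies midway between the tips of the shut fingers; the grasp point (between the pads) lies 19 mm behind it; x points along the fingers, y is the direction in which the jaws open and shut, and the axes are right-handed (so a half turn about x gives the same grasp; the last joint's range is limited). The gripper opens to 92 mm and grips with 3 to 60 N. Pads are 19 mm wide; open, the fingers measure 130 mm over their backs; the gripper's body (75 mm by 190 mm) begins 47 mm behind the grasp point.
Start: joints at [-0.146, 0.342, 1.524, -0, 1.275, -0.146], TCP at [525.019, 0.019, 226.741] pointing down, gripper open.
Joint ranges: [-2.53, 2.53], [-0.77, 2.02], [0.04, 2.7], [-1, 4.14], [0.28, 2.66], [-3.11, 3.11]. Speed limits (rad/s): [2.57, 2.57, 3.14, 3.14, 3.14, 3.14].

## Interface

Orientations are given as [roll, pitch, yaw] about the fixed x, y, z axes, in that order (R = Rz(yaw) Ry(pitch) Rx(roll)).
In Python, from plant import get_obs, capture, close_job gives the robot as it stands. The module is installed in compiled form; this text tells all that it offers.
- The arm moves only by the tool send_rows, never from a script. Its argument "moves" is a list of rows, each a list of 4 numbers: the shift along the tool's x, y, z in mm, then the turn about the tool's x in degrees. In form: [[tx, ty, tz, yaw], ...]. A call has 1 to 8 rows; each row shifts and turns the commanded pose from where the row before left it, along the tool's axes as they then stand; what a row does not reach is not made up. A row lasts 1/8 s, in which the tool goes at most 62.5 mm and 10.7 degrees, less where a joint would pass 70% of its speed; a pose out of reach is approached as far as the arm can. A call with a gripper value outside its range is refused whole. "hand" is the opening, from 0 (shut) to 1 (fully open), set as the call begins (left out, the last holds). The fingers move at their own pace and stop on an object; the grip force is fixed at half the most. Time passes only in rows, so rows that do not move let the fingers close. It gives the time, the measured TCP pose, the force and the opening at its end, in the units of the state.
- get_obs(): the state, without advancing time (a new reading comes with each control period).
- capture(name): name is "scene" or "side" or "wrist"; returns a dict with "image" (384x512x3 uint8, red, green, blue), "K" (3x3 intrinsics, pixels), "position" and "attitude" of the camera in the world; the wrist camera has in their place "mount" (4x4, takes a point from camera to tool coordinates, whose origin is the TCP and whose axes are the tool frame's). Camera axes: x right, y down, z forward; pixel columns grow to the right and rows downward; lengths in mm; the calibration is good to about 2 mm. A picture is of the moment at which its call begins: read the wrist's pose just before it. There is no depth.
- close_job(): hands the job in, once; it reports no verdict.
The state is a dict: "time": time; "joint_positions": joint angles; "dq": joint speeds; "tau": joint torques, N m; "tool_pos": TCP position; "tcp_rot": TCP orientation; "contact_force": force on the tool from outside, world axes, zero at the start; "moment": the same for the moment, N m; "grip_width": finger opening in mm.
Only numpy, scipy, OpenCV 4.12 (cv2) and the standard library are available. Lean on these libraries where they do the work, as an engineer would, in place of code of your own. Each camera call takes 0.05 s, during which the arm holds its last target. There are 200 camera calls.

## Working session

There is one attempt and no reset: what is moved stays moved. The work goes in short steps, Python scripts to look and compute and a tool call to move; the robot and the scene stay as the last step left them, time stands still between calls to the robot, and variables do not carry over. Pictures are saved under pics/ and viewed, about 8 in all and at most 12, crops included, and the job is handed in when it is done.

Besides the shell and the picture viewer there is one more tool, called after "Call:" in YAML: its name, and indented under it one key for each argument. send_rows: Moves the arm, as the interface text tells. Its arguments: {"type":"object","properties":{"moves":{"type":"array","items":{"type":"array","items":{"type":"number"}}},"hand":{"type":"number"}},"required":["moves"]}

```bash
mkdir -p pics; cat > h.py <<'E'
import numpy as np, cv2
from plant import get_obs, capture, close_job
from scipy.spatial.transform import Rotation as R
def snap(n,f):
    o=get_obs(); c=capture(n); cv2.imwrite('pics/'+f+'.png',c['image'][:,:,::-1]); 
    np.save('pics/'+f+'.npy',dict(o=o,c=c),allow_pickle=True); return o,c
E
python3 - <<'E'
from h import *
for n in ['scene','side','wrist']:
    o,c=snap(n,n+'0'); print({k:v for k,v in c.items() if k!='image'})
print(o)
a=[cv2.imread(f'pics/{n}0.png') for n in ['scene','side']]
cv2.imwrite('pics/sc.png',cv2.resize(a[0],(800,600)))
E
```

```text
{'K': array([[481.25891575,   0.        , 256.28112829],
       [  0.        , 481.25891575, 193.09066481],
       [  0.        ,   0.        ,   1.        ]]), 'position': array([1314.7691956 ,  433.45360488, 1069.38925336]), 'attitude': array([-2.43478209e+00, -1.71160221e-04,  2.07804872e+00])}
{'K': array([[369.35856707,   0.        , 258.92464969],
       [  0.        , 369.35856707, 188.04272214],
       [  0.        ,   0.        ,   1.        ]]), 'position': array([  62.72752651, -825.57563547,  859.24984537]), 'attitude': array([-2.25164574,  0.01609096, -0.55651385])}
{'K': array([[291.44861675,   0.        , 260.23791696],
       [  0.        , 291.44861675, 195.58193957],
       [  0.        ,   0.        ,   1.        ]]), 'mount': array([[-3.15995464e-04, -2.85968371e-01,  9.58239005e-01,
        -1.58882699e+02],
       [ 9.99999686e-01,  6.06570048e-04,  5.10786151e-04,
        -1.12012853e-02],
       [-7.27307763e-04,  9.58238865e-01,  2.85968090e-01,
        -7.68274699e+01],
       [ 0.00000000e+00,  0.00000000e+00,  0.00000000e+00,
         1.00000000e+00]])}
{'time': 0.1, 'joint_positions': array([-1.45993520e-01,  3.42660796e-01,  1.52491524e+00, -4.86605531e-06,
        1.27539504e+00, -1.46013550e-01]), 'dq': array([-6.04906401e-04, -4.63557117e-04, -1.03704729e-03, -1.97910653e-05,
        2.22096000e-03, -1.91501025e-03]), 'tau': array([ 1.49919495e-03, -4.32001984e+01, -2.44694173e+01,  7.19219679e-02,
        5.25739230e-02, -9.79429342e-05]), 'tool_pos': array([5.24640847e+02, 7.69735628e-02, 2.26112618e+02]), 'tcp_rot': array([-1.71343405,  1.5694179 ,  2.99897638]), 'contact_force': array([ 0.09795543,  0.52088183, -0.02322212]), 'moment': array([ 0.01476866,  0.00166734, -0.05380541]), 'grip_width': 92.01415941760827}
```

View pics/scene0.png

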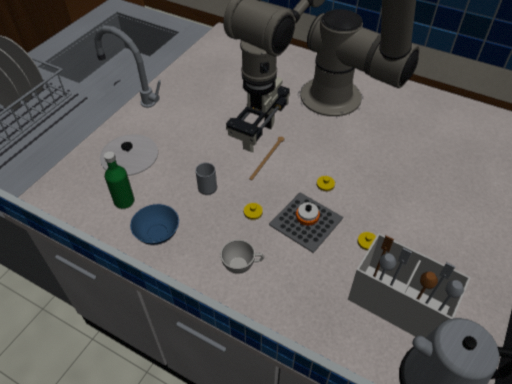

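View pics/side0.png

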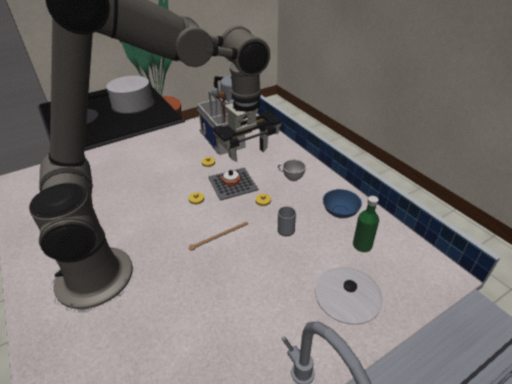

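The scene picture shows the tin at about (206,172) and the knob at (308,209). In the side picture the tin rim is at about (287,212) and the knob at (231,173). The white cap rides on the orange lid on the grey holder, and the yellow caps are decoys.

```bash
cat >> h.py <<'E'
def ray(c,p,o=None):
    K=c['K']; d=np.array([(p[0]-K[0,2])/K[0,0],(p[1]-K[1,2])/K[1,1],1.])
    if 'mount' in c:
        T=R.from_euler('xyz',o['tcp_rot']).as_matrix(); M=c['mount']
        return o['tool_pos']+T@M[:3,3], T@M[:3,:3]@d
    return c['position'], R.from_euler('xyz',c['attitude']).as_matrix()@d
def onz(c,p,z,o=None):
    a,d=ray(c,p,o); return a+d*(z-a[2])/d[2]
def tri(rs):
    A=0;b=0
    for a,d in rs:
        d=d/np.linalg.norm(d);P=np.eye(3)-np.outer(d,d);A=A+P;b=b+P@a
    return np.linalg.solve(A,b)
def proj(c,X,o=None):
    K=c['K']
    if 'mount' in c:
        T=R.from_euler('xyz',o['tcp_rot']).as_matrix(); M=c['mount']
        a=o['tool_pos']+T@M[:3,3]; Rm=T@M[:3,:3]
    else: a=c['position'];Rm=R.from_euler('xyz',c['attitude']).as_matrix()
    q=K@(Rm.T@(np.asarray(X,float)-a)); return q[:2]/q[2]
E
python3 - <<'E'
from h import *
L=lambda n:np.load(f'pics/{n}.npy',allow_pickle=True).item()['c']
s,d=L('scene0'),L('side0')
for n,p,q,z in [('tin',(206,169.5),(287,212),80),('knob',(308,208),(231,173),56)]:
    print(n,tri([ray(s,p),ray(d,q)]).round(1),onz(s,p,z).round(1),onz(d,q,z).round(1))
t=lambda im,u,v,r,:cv2.resize(im[v-r*3//4:v+r*3//4,u-r:u+r],(400,300),interpolation=cv2.INTER_CUBIC)
a=cv2.imread('pics/scene0.png');b=cv2.imread('pics/side0.png')
out=np.vstack([np.hstack([t(a,206,176,40),t(a,308,212,40)]),np.hstack([t(b,287,220,40),t(b,231,176,40)])])
cv2.imwrite('pics/crops.png',out)
E
```

```text
tin [ 570.  -146.    78.6] [ 568.6 -143.4   80. ] [ 570.9 -149.6   80. ]
knob [536.8 158.8  53.2] [536.7 160.8  56. ] [536.2 152.8  56. ]
```

View pics/crops.png

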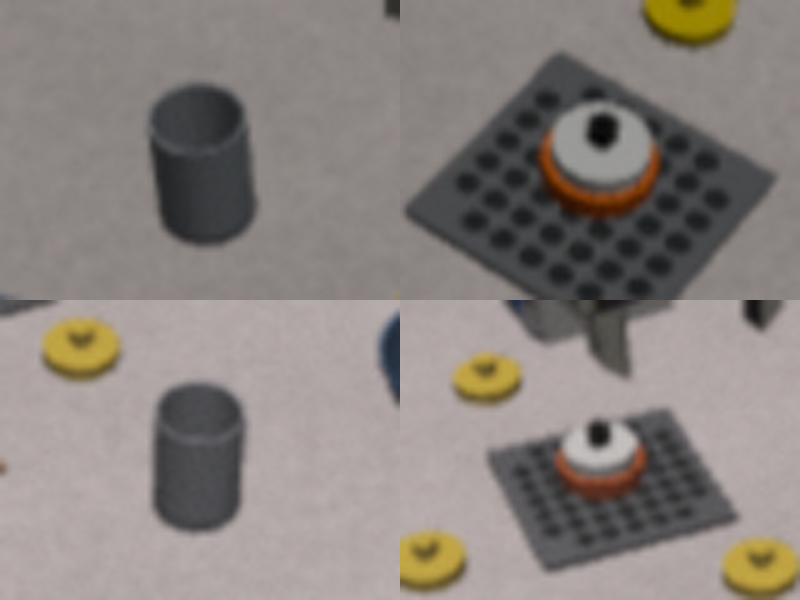

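Mouth ≈ (570,-146,79), knob ≈ (537,158,54); both heights agree with what is given. I'll work out the tool axes and the cutlery holder's clearance.

```bash
cat >> h.py <<'E'
def rel(P):
    o=get_obs(); T=R.from_euler('xyz',o['tcp_rot']).as_matrix()
    return (T.T@(np.asarray(P,float)-o['tool_pos'])).round(1)
E
python3 - <<'E'
from h import *
L=lambda n:np.load(f'pics/{n}.npy',allow_pickle=True).item()['c']
s,d=L('scene0'),L('side0')
print(R.from_euler('xyz',get_obs()['tcp_rot']).as_matrix().round(3))
for p in [(366,247),(350,295),(465,278),(450,335)]: print('cutlery top',onz(s,p,140).round())
print('yellow',onz(s,(368,240),10).round(),onz(s,(326,183),10).round(),onz(s,(253,211),10).round())
print(rel([537,158,130]))
E
```

```text
[[-0.001  1.     0.   ]
 [ 0.     0.    -1.   ]
 [-1.    -0.001 -0.   ]]
cutlery top [641. 350. 140.]
cutlery top [775. 364. 140.]
cutlery top [613. 570. 140.]
cutlery top [761. 575. 140.]
yellow [523. 335.  10.] [390. 155.  10.] [586.  18.  10.]
[  96.2   12.4 -157.9]
```

Call:
send_rows:
  moves:
    - [12, 2, -20]
    - [12, 2, -20]
    - [12, 2, -20]
    - [12, 2, -20]
    - [12, 2, -20]
    - [12, 2, -20]
    - [12, 0, -20]
    - [12, 0, -18]
  hand: 1

```text
invalid input
```

Call:
send_rows:
  moves:
    - [0, 0, 0]
    - [0, 0, 0]

```text
invalid input
```

```bash
python3 - <<'E'
from h import *
o,c=snap('wrist','w1')
print(o['tool_pos'],proj(c,[537,158,56],o),proj(c,[537,158,46],o))
E
```

```text
[5.24711261e+02 7.16322750e-02 2.26215883e+02] [272.65098114  24.22622579] [272.26437077  26.90749318]
```

View pics/w1.png

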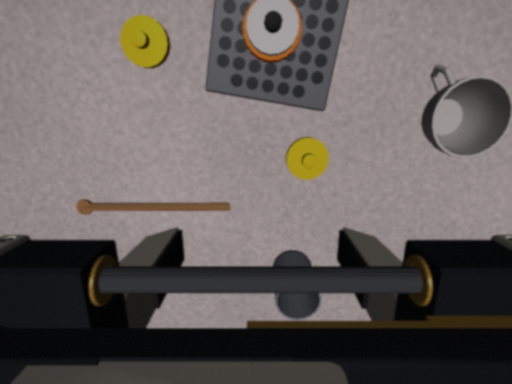

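The rows need four numbers. From the start pose the wrist view already shows the knob at (273,20), against a prediction of (272.7,24.2). The tin is behind the gripper bar.

Call:
send_rows:
  moves:
    - [12, 2, -20, 0]
    - [12, 2, -20, 0]
    - [12, 2, -20, 0]
    - [12, 2, -20, 0]
    - [12, 2, -20, 0]
    - [12, 2, -20, 0]
    - [12, 0, -20, 0]
    - [12, 0, -18, 0]
  hand: 1

```text
time: 1.2
tool_pos: [536.9, 159.3, 129.9]
tcp_rot: [-0.77, 1.571, -2.341]
contact_force: [-0.8, -0.0, 0.2]
grip_width: 91.9
```

Call:
send_rows:
  moves:
    - [0, 0, 0, 0]
    - [0, 0, 0, 0]

```text
time: 1.45
tool_pos: [537.2, 157.8, 131.0]
tcp_rot: [1.089, 1.57, -0.481]
contact_force: [0.2, -0.9, -0.0]
grip_width: 91.6
```

```bash
python3 - <<'E'
from h import *
o,c=snap('wrist','w2')
print(o['tool_pos'],o['tcp_rot'],proj(c,[537,158,62],o),proj(c,[537,158,46],o))
E
```

```text
[537.22429933 157.83094842 130.96059276] [ 1.08926131  1.57024469 -0.48136065] [259.78156202 205.63155813] [259.79424975 199.80655772]
```

View pics/w2.png

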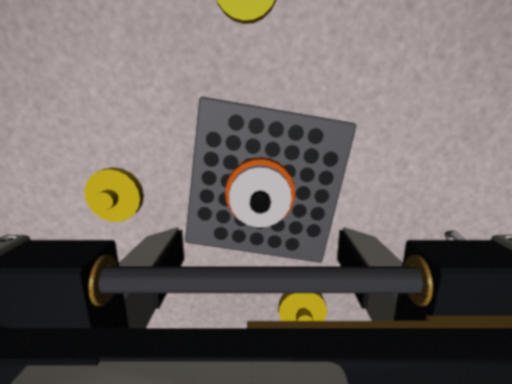

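The cap centre is at (260,196), 3 px above the prediction, so y ≈ 160.5 and x ≈ 537. I'll descend to TCP z ≈ 16.

Call:
send_rows:
  moves:
    - [20, 0, -2.5, 0]
    - [20, 0, 0, 0]
    - [20, 0, 0, 0]
    - [20, 0, 0, 0]
    - [15, 0, 0, 0]
    - [10, 0, 0, 0]
    - [6, 0, 0, 0]
    - [3, 0, 0, 0]

```text
time: 2.5
tool_pos: [537.2, 160.5, 16.7]
tcp_rot: [1.635, 1.57, 0.064]
contact_force: [0.4, 0.3, -0.7]
grip_width: 91.7
```

Call:
send_rows:
  moves:
    - [0, 0, 0, 0]
    - [0, 0, 0, 0]
    - [0, 0, 0, 0]
    - [0, 0, 0, 0]
    - [0, 0, 0, 0]
    - [0, 0, 0, 0]
  hand: 0.6

```text
time: 3.25
tool_pos: [537.2, 160.6, 17.0]
tcp_rot: [1.737, 1.57, 0.166]
contact_force: [-1.4, 0.2, 3.6]
grip_width: 63.3
```

Call:
send_rows:
  moves:
    - [0, 0, 0, 0]
    - [-2, 0, 0, 0]
    - [-5, 0, 0, 0]
    - [-10, 0, 0, 0]
    - [-15, 0, 0, 0]
    - [-20, 0, 0, 0]
    - [-20, 0, 0, 0]
    - [-20, 0, 0, 0]
  hand: 0.5

```text
time: 4.25
tool_pos: [537.2, 160.5, 110.5]
tcp_rot: [1.697, 1.57, 0.127]
contact_force: [0.5, 0.2, -0.8]
grip_width: 63.4
```

Call:
send_rows:
  moves:
    - [-10, 0, 0, 0]
    - [-8, 0, 0, 0]
    - [0, 0, 0, 0]
    - [0, 0, 0, 0]

```text
time: 4.75
tool_pos: [536.6, 160.4, 126.1]
tcp_rot: [-1.391, 1.57, -2.962]
contact_force: [-0.1, -0.2, -1.3]
grip_width: 63.3
```

```bash
python3 - <<'E'
from h import *
o,c=snap('wrist','w3'); _,s=snap('scene','s3'); _,d=snap('side','d3')
z=o['tool_pos'][2]; print(o['tool_pos'],o['contact_force'],o['grip_width'])
X=o['tool_pos']
for dz in (0,18,30,46): print(dz,proj(c,X+[0,0,dz],o).round(1))
t=lambda im,u,v,r:cv2.resize(im[v-r*3//4:v+r*3//4,u-r:u+r][:,:,::-1],(400,300),interpolation=cv2.INTER_CUBIC)
q=[proj(k,X+[0,0,30]).astype(int) for k in (s,d)]; print(q)
out=np.vstack([np.hstack([t(s['image'],*q[0],40),t(d['image'],*q[1],40)]),cv2.resize(c['image'][80:380,56:456][:,:,::-1],(800,600))[:500]])
cv2.imwrite('pics/c3.png',cv2.resize(out,(800,600)) if 0 else out[:600] if 0 else np.vstack([out[:300],out[300:800]][0:2])[:800])
cv2.imwrite('pics/c3.png',np.vstack([out[:300],cv2.copyMakeBorder(c['image'][84:384,:,::-1],0,0,144,144,cv2.BORDER_CONSTANT)]))
E
```

```text
[536.64488289 160.44414709 126.12939313] [-0.13077334 -0.16345662 -1.28875891] 63.32553535493746
0 [260.1 242.7]
18 [260.  257.5]
30 [260.  269.2]
46 [259.9 288.2]
[array([311, 183]), array([228, 148])]
```

View pics/c3.png

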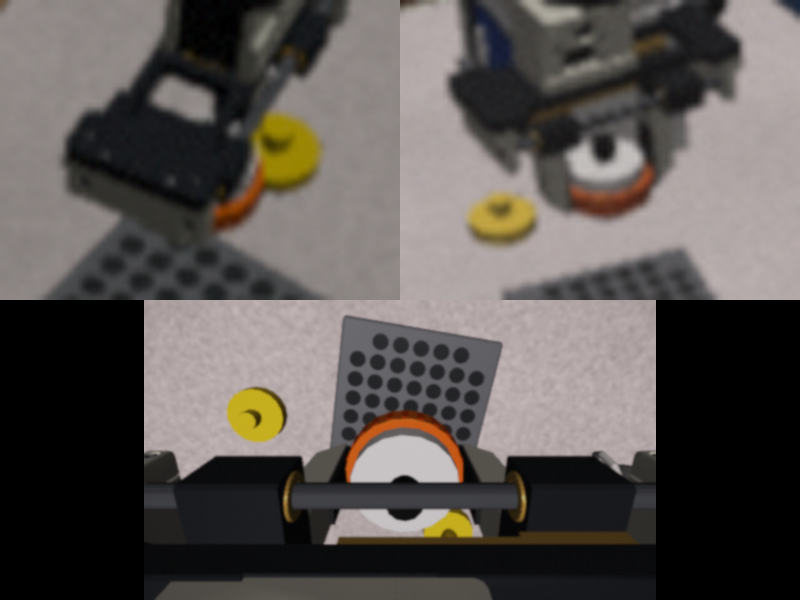

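The lid set is held with the cap on. The cap circle is centred at (261,266) against a prediction of (260,268), so the lid centre is about 1 mm to +y of the TCP. Next I'll plan a wrist look at the tin from the -y side.

```bash
python3 - <<'E'
from h import *
L=lambda n:np.load(f'pics/{n}.npy',allow_pickle=True).item()['c']
s,d=L('scene0'),L('side0')
print('soap',onz(s,(122,203),0),onz(d,(365,246),0), 'pan',onz(s,(126,147),40),onz(d,(350,286),40))
o=get_obs();c=L('w2')
for P in [(570,-200,190),(570,-220,180),(570,-220,150),(600,-200,160),(530,-185,150)]:
    q=dict(o);q['tool_pos']=np.array(P,float); print(P,proj(c,[570,-146,80],q).round(),proj(c,[570,-172,80],q).round(),proj(c,np.array(P)+[0,32,18],q).round())
E
```

```text
soap [ 736.47916781 -328.84817193    0.        ] [ 735.47789801 -336.07795496    0.        ] pan [ 577.90907728 -432.41699227   40.        ] [ 570.44595612 -440.14369987   40.        ]
(570, -200, 190) [260. 135.] [260. 163.] [260. 201.]
(570, -220, 180) [260. 112.] [260. 143.] [260. 201.]
(570, -220, 150) [260. 112.] [260. 147.] [260. 201.]
(600, -200, 160) [223. 138.] [224. 170.] [260. 201.]
(530, -185, 150) [311. 159.] [309. 190.] [260. 201.]
```

Call:
send_rows:
  moves:
    - [-8, 1, 6, 0]
    - [-8, 3, 15, 0]
    - [-8, 4, 25, 0]
    - [-8, 4, 30, 0]
    - [-8, 4, 30, 0]
    - [-8, 4, 30, 0]
    - [-6, 4, 30, 0]
    - [0, 4, 30, 0]

```text
time: 5.9
tool_pos: [565.5, -37.7, 182.1]
tcp_rot: [1.273, 1.568, -0.299]
contact_force: [0.1, 0.1, -0.8]
grip_width: 63.2
```

Call:
send_rows:
  moves:
    - [0, 3, 30, 0]
    - [0, 2, 30, 0]
    - [0, 0, 30, 0]
    - [0, 0, 30, 0]
    - [0, 0, 25, 0]
    - [0, 0, 15, 0]
    - [0, 0, 10, 0]
    - [0, 0, 4, 0]

```text
time: 6.9
tool_pos: [570.0, -209.8, 180.8]
tcp_rot: [2.505, 1.571, 0.934]
contact_force: [0.4, -0.2, -0.4]
grip_width: 63.2
```

Call:
send_rows:
  moves:
    - [0, 0, 0, 0]
    - [0, 0, 0, 0]

```text
time: 7.15
tool_pos: [570.1, -208.8, 180.8]
tcp_rot: [2.917, 1.571, 1.347]
contact_force: [-0.7, 0.2, -2.4]
grip_width: 63.3
```

```bash
python3 - <<'E'
from h import *
o,c=snap('wrist','w4'); X=o['tool_pos']
print(X,o['grip_width'],proj(c,[570,-146,80],o))
im=c['image'][50:350,56:456][:,:,::-1]
cv2.imwrite('pics/w4c.png',cv2.resize(im,(800,600),interpolation=cv2.INTER_CUBIC))
E
```

```text
[ 570.10620446 -208.80759493  180.78707268] 63.260378011135074 [260.07412012 125.49266354]
```

View pics/w4c.png

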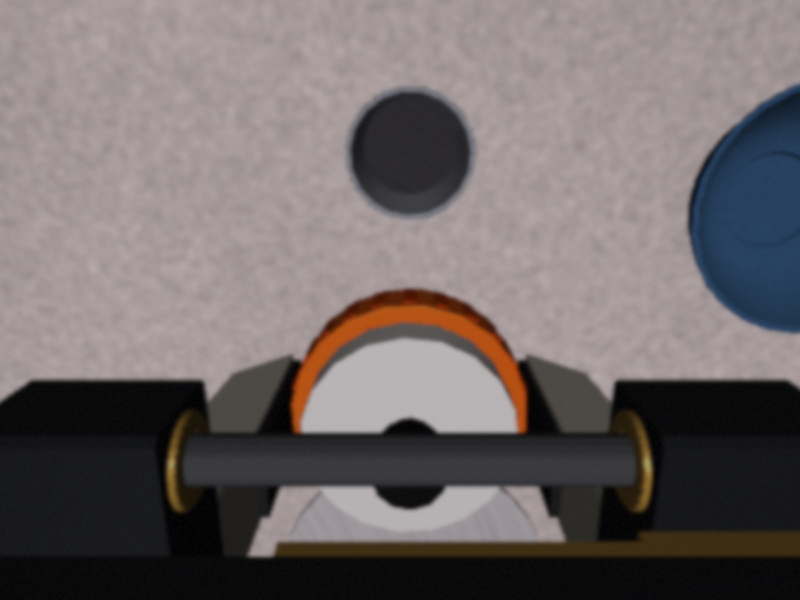

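The mouth is centred at (261.5,125.8), giving about (571,-146). The held lid is laterally centred with it. I'll move over it and down in small steps.

Call:
send_rows:
  moves:
    - [0, 0.5, -8, 0]
    - [0, 0.5, -14, 0]
    - [0, 0, -16, 0]
    - [0, 0, -14, 0]
    - [0, 0, -7, 0]
    - [10, 0, -3, 0]
    - [15, 0, 0, 0]
    - [15, 0, 0, 0]

```text
time: 8.2
tool_pos: [570.6, -147.8, 139.1]
tcp_rot: [-1.837, 1.57, 2.875]
contact_force: [0.3, 0.7, -1.6]
grip_width: 63.1
```

Call:
send_rows:
  moves:
    - [15, 0, 0, 0]
    - [12, 0, 0, 0]
    - [8, 0, 0, 0]
    - [5, 0, 0, 0]
    - [3, 0, 0, 0]
    - [0, 0, 0, 0]
    - [0, 0, 0, 0]

```text
time: 9.07
tool_pos: [571.3, -147.6, 98.2]
tcp_rot: [1.17, 1.57, -0.401]
contact_force: [-0.5, -0.5, -0.8]
grip_width: 63.3
```

Call:
send_rows:
  moves:
    - [3, 0, -0.6, 0]
    - [3, 0, 0, 0]
    - [2, 0, 0, 0]
    - [2, 0, 0, 0]
    - [1, 0, 0, 0]
    - [1, 0, 0, 0]
    - [0, 0, 0, 0]
    - [0, 0, 0, 0]

```text
time: 10.07
tool_pos: [571.1, -146.9, 85.8]
tcp_rot: [1.267, 1.571, -0.304]
contact_force: [0.4, -0.4, -1.6]
grip_width: 63.4
```

Call:
send_rows:
  moves:
    - [1, 0, 0, 0]
    - [1, 0, 0, 0]
    - [1, 0, 0, 0]
    - [1, 0, 0, 0]
    - [0.5, 0, 0, 0]
    - [0.5, 0, 0, 0]
    - [0, 0, 0, 0]

```text
time: 10.95
tool_pos: [571.0, -146.9, 80.7]
tcp_rot: [0.791, 1.571, -0.78]
contact_force: [-0.4, -0.3, -2.1]
grip_width: 63.1
```

Call:
send_rows:
  moves:
    - [0.5, 0, 0, 0]
    - [0.5, 0, 0, 0]
    - [0, 0, 0, 0]
    - [0, 0, 0, 0]

```text
time: 11.45
tool_pos: [571.0, -146.9, 79.8]
tcp_rot: [1.196, 1.571, -0.375]
contact_force: [0.4, 0.0, -1.1]
grip_width: 63.3
```

Call:
send_rows:
  moves:
    - [0.4, 0, 0, 0]
    - [0, 0, 0, 0]
    - [0, 0, 0, 0]

```text
time: 11.82
tool_pos: [571.0, -146.9, 79.3]
tcp_rot: [1.868, 1.571, 0.297]
contact_force: [-0.1, 0.9, -1.0]
grip_width: 63.0
```

Call:
send_rows:
  moves:
    - [0.4, 0, 0, 0]
    - [0, 0, 0, 0]
    - [0, 0, 0, 0]

```text
time: 12.2
tool_pos: [571.1, -146.9, 79.0]
tcp_rot: [1.329, 1.571, -0.242]
contact_force: [0.5, -1.1, -0.3]
grip_width: 63.3
```

Call:
send_rows:
  moves:
    - [0.4, 0, 0, 0]
    - [0, 0, 0, 0]
    - [0, 0, 0, 0]

```text
time: 12.58
tool_pos: [571.1, -146.9, 79.0]
tcp_rot: [1.148, 1.57, -0.423]
contact_force: [-1.4, -0.2, 5.1]
grip_width: 63.6
```

Call:
send_rows:
  moves:
    - [0.3, 0, 0, 0]
    - [0, 0, 0, 0]
    - [0, 0, 0, 0]

```text
time: 12.95
tool_pos: [571.1, -146.9, 79.0]
tcp_rot: [1.136, 1.57, -0.435]
contact_force: [-2.6, 1.1, 7.0]
grip_width: 63.3
```

Contact came at TCP z 79.0, as predicted for home, with about 7 N. I'll ease off and release.

Call:
send_rows:
  moves:
    - [-0.5, 0, 0, 0]
    - [0, 0, 0, 0]
    - [0, 0, 0, 0]

```text
time: 13.32
tool_pos: [571.1, -146.9, 79.0]
tcp_rot: [1.209, 1.57, -0.362]
contact_force: [-2.2, 1.1, 5.4]
grip_width: 63.2
```

Call:
send_rows:
  moves:
    - [0, 0, 0, 0]
    - [0, 0, 0, 0]
    - [0, 0, 0, 0]
    - [0, 0, 0, 0]
    - [0, 0, 0, 0]
  hand: 0.95

```text
time: 13.95
tool_pos: [571.0, -146.9, 78.7]
tcp_rot: [1.588, 1.571, 0.017]
contact_force: [0.5, 0.1, 0.2]
grip_width: 87.3
```

Call:
send_rows:
  moves:
    - [-3, 0, 0, 0]
    - [-8, 0, 0, 0]
    - [-15, 0, 0, 0]
    - [-20, 0, 0, 0]
    - [-20, 0, 0, 0]
    - [-15, 0, 10, 0]
    - [-5, 0, 20, 0]
    - [0, 0, 10, 0]

```text
time: 14.95
tool_pos: [570.9, -188.9, 164.9]
tcp_rot: [0.715, 1.57, -0.857]
contact_force: [0.6, 0.2, 0.3]
grip_width: 87.6
```

Call:
send_rows:
  moves:
    - [0, 0, 0, 0]
    - [0, 0, 0, 0]

```text
time: 15.2
tool_pos: [570.6, -186.7, 163.9]
tcp_rot: [-2.172, 1.569, 2.54]
contact_force: [0.5, 0.0, -0.1]
grip_width: 87.3
```

```bash
python3 - <<'E'
from h import *
o,c=snap('wrist','w5'); _,d=snap('side','d5'); _,s=snap('scene','s5')
print(o['tool_pos'],o['grip_width'])
for n,z in (('rimtop',96),('captop',108),('knobtop',124)): print(n,proj(c,[571,-146,z],o).round(1))
for k in(s,d): print(proj(k,[571,-146,118]),proj(k,[571,-146,96]))
t=lambda im,u,v,r:cv2.resize(im[v-r*3//4:v+r*3//4,u-r:u+r][:,:,::-1],(400,300),interpolation=cv2.INTER_CUBIC)
w=cv2.resize(c['image'][60:260,125:391][:,:,::-1],(400,300),interpolation=cv2.INTER_CUBIC)
cv2.imwrite('pics/c5.png',np.vstack([np.hstack([t(s['image'],206,168,40),t(d['image'],287,213,40)]),np.hstack([w,w*0])]))
E
```

```text
[ 570.62183582 -186.70517697  163.91777896] 87.27568690078925
rimtop [260.7 156.9]
captop [260.7 159.5]
knobtop [260.7 163.4]
[203.62601044 160.26995561] [204.27952213 165.78957322]
[286.72920803 202.11795182] [286.50552976 207.50090634]
```

View pics/c5.png

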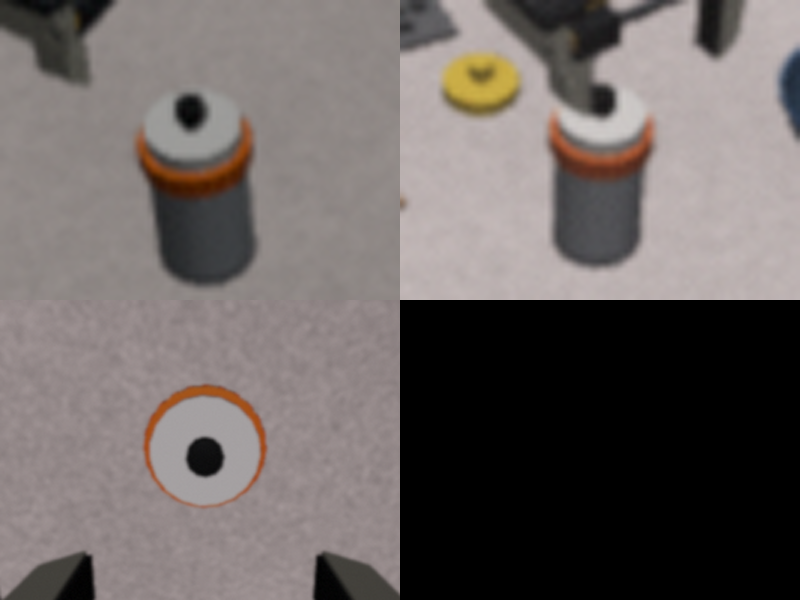

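The sieve lid sits level on the rim with the cap on. The knob top is at wrist (261.3,163.8) against a prediction of (260.7,163.4), so the knob is at ≈ (571.3,-146.2). I'll approach it.

Call:
send_rows:
  moves:
    - [0, 0.5, -8, 0]
    - [0, 0, -12, 0]
    - [0, 0, -12, 0]
    - [0, 0, -7, 0]
    - [0, 0, -1.5, 0]
    - [10, 0, 0, 0]
    - [10, 0, 0, 0]
    - [8, 0, 0, 0]
  hand: 0.5

```text
time: 16.35
tool_pos: [571.1, -146.6, 135.5]
tcp_rot: [-1.942, 1.57, 2.77]
contact_force: [-0.9, 0.9, 0.4]
grip_width: 45.9
```

Call:
send_rows:
  moves:
    - [4, 0, 0, 0]
    - [2, 0, 0, 0]
    - [0, 0, 0, 0]
    - [0, 0, 0, 0]

```text
time: 16.85
tool_pos: [571.7, -146.4, 131.0]
tcp_rot: [1.211, 1.57, -0.36]
contact_force: [0.4, -1.0, -0.4]
grip_width: 46.1
```

Call:
send_rows:
  moves:
    - [5, -0.3, 0, 0]
    - [5, 0, 0, 0]
    - [4, 0, 0, 0]
    - [3, 0, 0, 0]
    - [1.5, 0, 0, 0]
    - [0, 0, 0, 0]
    - [0, 0, 0, 0]

```text
time: 17.73
tool_pos: [571.3, -146.4, 112.4]
tcp_rot: [1.27, 1.57, -0.3]
contact_force: [0.1, -0.4, -0.4]
grip_width: 45.9
```

```bash
python3 - <<'E'
from h import *
o,c=snap('wrist','w6'); _,d=snap('side','d6')
print(o['tool_pos'],o['grip_width'],o['contact_force'])
for n,z in (('captop',108),('knobtop',124)): print(n,proj(c,[571.3,-146.2,z],o).round(1))
t=lambda im,u,v,r:cv2.resize(im[v-r*3//4:v+r*3//4,u-r:u+r][:,:,::-1],(400,300),interpolation=cv2.INTER_CUBIC)
w=cv2.resize(c['image'][160:310,160:360][:,:,::-1],(400,300),interpolation=cv2.INTER_CUBIC)
cv2.imwrite('pics/c6.png',np.hstack([t(d['image'],287,213,40),w]))
E
```

```text
[ 571.33741191 -146.40293682  112.41355115] 45.94048884807742 [ 0.1267585  -0.40879306 -0.40685269]
captop [260.  239.2]
knobtop [260.  251.5]
```

View pics/c6.png

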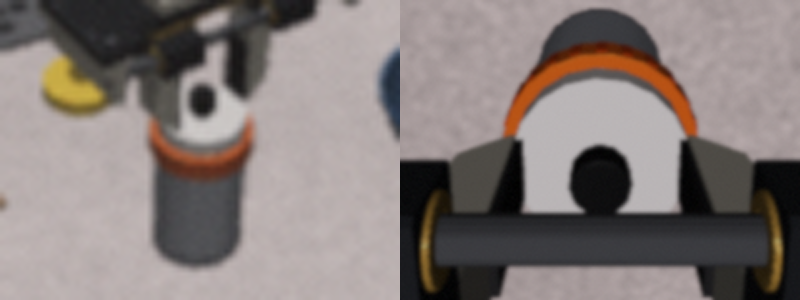

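The knob is at (260,251.5), exactly as predicted and centred between the fingers. I'll close.

Call:
send_rows:
  moves:
    - [0, 0, 0, 0]
    - [0, 0, 0, 0]
    - [0, 0, 0, 0]
    - [0, 0, 0, 0]
    - [0, 0, 0, 0]
    - [0, 0, 0, 0]
  hand: 0.1

```text
time: 18.58
tool_pos: [571.2, -146.4, 112.2]
tcp_rot: [1.238, 1.571, -0.333]
contact_force: [-0.4, 0.6, -0.7]
grip_width: 16.7
```

Call:
send_rows:
  moves:
    - [0, 0, 0, 0]
    - [-1, 0, 0, 0]
    - [-1, 0, 0, 0]
    - [-2, 0, 0, 0]
    - [-2, 0, 0, 0]
    - [-3, 0, 0, 0]
    - [-3, 0, 0, 0]
    - [-5, 0, 0, 0]

```text
time: 19.58
tool_pos: [571.2, -146.4, 129.4]
tcp_rot: [-2.022, 1.571, 2.691]
contact_force: [0.2, 0.7, -0.4]
grip_width: 16.6
```

Call:
send_rows:
  moves:
    - [-8, 0, 0, 0]
    - [-10, 0, 0, 0]
    - [-12, 0, 0, 0]
    - [-12, 0, 0, 0]
    - [-12, 0, 0, 0]
    - [-10, 0, 0, 0]
    - [-6, 0, 0, 0]
    - [-3, 0, 0, 0]

```text
time: 20.58
tool_pos: [571.2, -146.4, 202.6]
tcp_rot: [1.227, 1.571, -0.344]
contact_force: [-0.9, -0.4, -0.1]
grip_width: 16.9
```

Call:
send_rows:
  moves:
    - [-1, 0, 0, 0]
    - [0, 0, 0, 0]
    - [0, 0, 0, 0]
    - [0, 0, 0, 0]

```text
time: 21.08
tool_pos: [571.1, -146.3, 203.0]
tcp_rot: [-2.093, 1.57, 2.62]
contact_force: [-0.2, 0.8, -0.8]
grip_width: 16.8
```

```bash
python3 - <<'E'
from h import *
o,c=snap('wrist','w7'); _,d=snap('side','d7'); _,s=snap('scene','s7')
print(o['tool_pos'],o['grip_width'],o['contact_force'])
t=lambda im,u,v,r:cv2.resize(im[v-r*3//4:v+r*3//4,u-r:u+r][:,:,::-1],(400,300),interpolation=cv2.INTER_CUBIC)
w=cv2.resize(c['image'][60:360,56:456][:,:,::-1],(400,300))
cv2.imwrite('pics/c7.png',np.vstack([np.hstack([t(s['image'],206,164,40),t(d['image'],287,200,44)]),np.hstack([w,t(d['image'],230,178,60)])]))
E
```

```text
[ 571.14711148 -146.34301451  203.03276802] 16.818475482877478 [-0.18585259  0.79941947 -0.75710743]
```

View pics/c7.png

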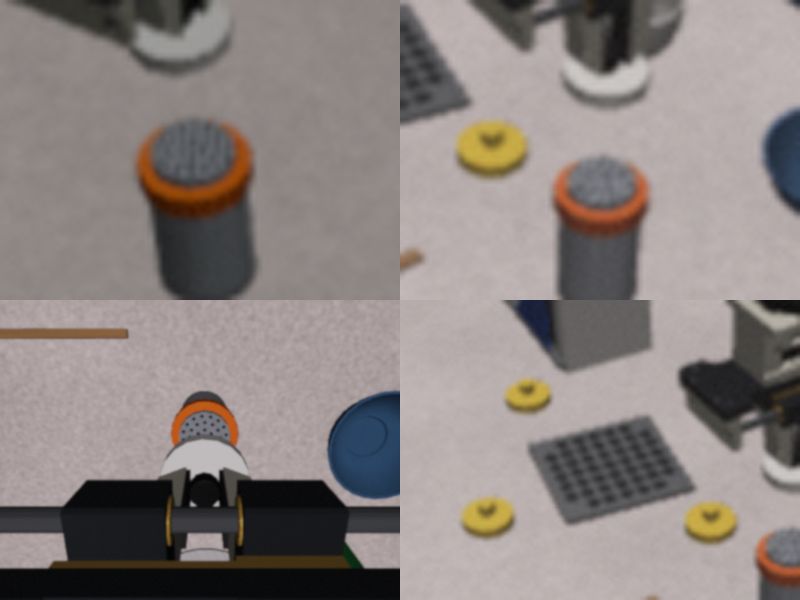

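The sieve lid stays on the tin and the cap hangs above it. I'll do one check of cap level, overlaying a model of a level cap.

```bash
python3 - <<'E'
from h import *
out=[]
for n in ('s7','d7'):
    D=np.load(f'pics/{n}.npy',allow_pickle=True).item(); c=D['c']; X=D['o']['tool_pos']
    a=np.linspace(0,2*np.pi,120); u,v=proj(c,X-[0,0,10]).astype(int); S=12
    im=cv2.resize(c['image'][v-18:v+18,u-16:u+16,::-1],None,fx=S,fy=S,interpolation=cv2.INTER_CUBIC)
    for z,col in((-16.3,(0,0,255)),(-4.3,(0,200,0))):
        P=np.array([(proj(c,X+[27.5*np.cos(t),27.5*np.sin(t),z])-[u-16,v-18]+.5)*S for t in a])
        cv2.polylines(im,[P.astype(np.int32)],True,col,1)
    out.append(im)
cv2.imwrite('pics/c8.png',np.hstack(out))
E
```

```text
(no output)
```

View pics/c8.png

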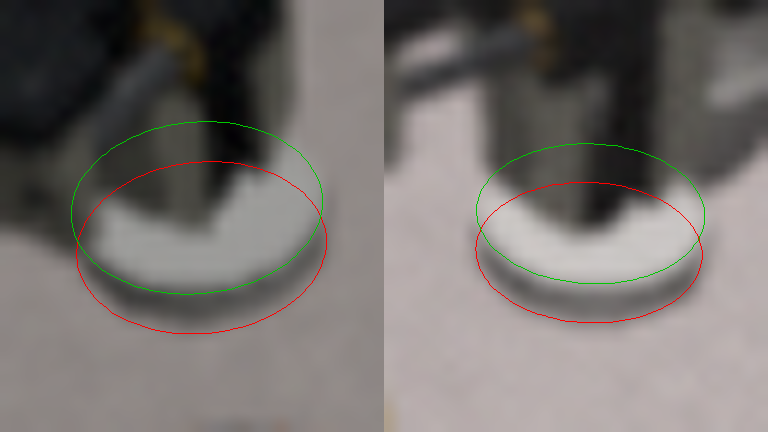

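The level-cap outline matches in both views to about a pixel, so the cap is level. I'm handing in.

```bash
python3 -c "
from h import *
print(close_job(), get_obs()['grip_width'])"
```

```text
the job is handed in; nothing more can be done
the job is handed in; nothing more can be done
```

The shaker is ready. I carried the lid set over by its orange rim with the cap on and lowered it into the tin. It touched down at TCP z 79.0, the height predicted for fully home, with about 7 N. I then let go, took the white cap by its knob and lifted it straight up about 91 mm. The arm is still holding it there, and the clock stood at about 21 s of the 59 s.

**Checks that passed**
- The sieve lid sits level on the tin rim in the last pictures.
- The cap matched a level-cap outline to about a pixel in both the scene and side views.
- The other things near the shaker looked as they did before. I did not compare the pan lid or teacup afterwards.

**Off or not checked**
- The knob grip read 16.8 mm against the 18 mm given. The rim also read about 0.7 mm under, and the reading did not change during the lift.
- I judged by eye that the tin had not moved during the cap lift; I did not measure it again.
- My first move call was refused for its row format, and nothing moved.

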